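# Set the gem viewer's filter wheel and fit its eyepiece

## Task

Get the gem viewer ready: first turn its filter wheel, click by click, until the green filter (the one with four dots) has clicked into place over the light port, under the lens mount. Then lift the loose eyepiece lens upright onto the three brass pads of the mount and set it down gently, without dropping it, so that it sits flat on all three, and let go. Leave the wheel in that click and do not disturb the other things on the bench.

Things in the scene. Friction and masses are not known exactly. Their poses are not given: they have to be found in the camera images.
- viewer: The gem viewer, a fixed bench instrument with a grey base plate 222 x 190 x 20 mm. Its origin lies on the bench, under the filter wheel's vertical axis; its +x axis points from there to the light port and the lens mount, z is up.
- wheel (a joint): Filter wheel's angle about its vertical axis, rad, positive counter-clockwise from above, no end stops; 0 (or any whole turn) has the green filter over the light port. One click is 1.047 rad: pushed past half-way it snaps on to the next click by itself, before that it springs back. Takes up to about 5 N at a peg.
- hub (a point): Top of the wheel on its axis, 34 mm above the bench. The wheel is horizontal, scalloped, aluminium, 160 to 168 mm across, 12 mm thick; six filters, 31 mm wide, centres 50 mm from the axis, every 60 degrees: clear, red, yellow, green, blue, violet with 1 to 6 dots, in that order counter-clockwise from above. The hub cap is 6 mm high.
- peg (a point): Centre, half-way up, of one of the six black upright pegs on the wheel, midway between the filters, to push it round by: 12 mm thick, 74 mm from the axis, 34 to 60 mm above the bench. This one lies 30 degrees counter-clockwise of the green filter. At every click, pegs stand 30, 90, 150, 210, 270 and 330 degrees from the viewer's +x.
- green (a point): Centre of the green filter (four dots), on the top of the wheel, 50 mm from the wheel's axis.
- block (a point): Top of the fixed brass block (35 mm above the bench, 22 mm square, 109 mm from the axis, 60 degrees counter-clockwise from the viewer's +x) with the spring plunger that clicks into the wheel's rim.
- mount (a point): Centre of the three-point lens mount, straight above the light port (50 mm from the wheel's axis along the viewer's +x), level with the tops of its pads, 78 mm above the bench. Dark steel ring, outside 64 mm, hole 42 mm, its top 4 mm below this point, underside 66 mm above the bench: pegs pass below. Its one column stands 112 mm from the axis along +x, top 74 mm above the bench.
- pad_a: Domed brass pad of the mount, 10 mm across; origin at its top. The pads stand 25 mm from the mount's centre, at 60 degrees (a), 180 degrees (b) and 300 degrees (c) counter-clockwise from the viewer's +x.
- pad_b: Second pad, on the side of the wheel's axis; origin at its top. Outside each pad stands a brass stop, its inner face 34 mm from the mount's centre, its top 6 mm above the pads: 4 mm of play for the foot of the lens.
- pad_c: Third pad; origin at its top.
- lens_mid (a point): Centre, half-way up, of the loose eyepiece lens, which stands upright on the bench: aluminium barrel 40 mm in diameter with a brass band, on a black foot flange 60 mm in diameter and 5 mm thick; 56 mm high in all, so the centre is 28 mm above its underside. z is up. About 0.15 kg. Grip it by the barrel at this height or higher.
- lens: The same lens; origin at the centre of its underside.
- jar: Bystander: small amber glass jar with a brass cap, 52 mm in diameter, 60 mm high, loose; origin under its centre.
- bench_block: Bystander: steel bench block 80 x 80 x 22 mm, loose; origin under its centre.
- ring_clamp: Bystander: wooden ring clamp 120 x 26 x 22 mm lying along its x axis, loose; origin under its centre.
- driver: Bystander: screwdriver, 140 mm long, lying along its x axis, loose.
There are look-alikes about, which are no part of the job. Of the things that look like the lens, the largest one is meant.

How it is judged (in metres and radians):
On the way, in this order (a step that is already met when the one before it is completed fails the run):
1. the green filter has clicked into place over the light port, the wheel standing still (horizontal distance between green and mount below 0.005 m and velocity of joint wheel between -0.15 and 0.15 rad/s), for 0.3 s.
2. the lens bears on all three pads of the mount, flat (contact force between lens and pad_a above 0.05 N and contact force between lens and pad_b above 0.05 N and contact force between lens and pad_c above 0.05 N and horizontal distance between lens_mid and mount below 0.01 m and angle between lens_mid's own z axis and vertical below 0.06 rad), for 0.2 s.
At the end, for the whole second after the job is handed in: The green filter is within 5 mm of the light port's centre, with the wheel at rest; the lens bears on all three pads, within 10 mm of the mount's centre and within 0.06 rad of upright, at rest and released (all of step 1 and all of step 2 and linear speed of lens below 0.02 m/s and contact force between the fingers and lens below 0.05 N); the robot touches nothing.
It fails at once if the lens was dropped (falling free at more than 0.6 m/s, about 18 mm) (linear speed of lens above 0.6 m/s and contact force between the fingers and lens below 0.05 N).
It fails at once if the jar was moved by more than 30 mm (distance of jar from where it was at the start of the episode above 0.03 m).
It fails at once if the bench block was moved by more than 30 mm (distance of bench_block from where it was at the start of the episode above 0.03 m).
It fails at once if the ring clamp was moved by more than 30 mm (distance of ring_clamp from where it was at the start of the episode above 0.03 m).
It fails at once if the driver was moved by more than 30 mm (distance of driver from where it was at the start of the episode above 0.03 m).
It also fails if it takes over 69 s, if anything falls off the work surface, if the arm or the gripper's body presses on something with over 40 N, if the wrist force passes 120 N, or if a joint passes its speed limit or range.

## Robot

A 6-joint arm with a two-finger parallel gripper is mounted at the origin on the work surface. World frame = base frame: x ahead of the robot, y to its left, z up, the work surface at z = 0. Lengths are in mm, angles in rad, forces in N, time in s.
With the tool pointing down it reaches from about 275 to 1000 mm from the base axis. Payload 8.4 kg.
Tool frame: the origin (TCP) lies midway between the tips of the shut fingers; the grasp point (between the pads) lies 19 mm behind it; z points along the fingers, y is the line along which they close (so a half turn about z gives the same grasp; the last joint's range is limited). The gripper opens to 85 mm and grips with 20 to 120 N. Pads are 22 mm wide; open, the fingers measure 114 mm over their backs; the gripper's body (76 mm by 85 mm) begins 54 mm behind the grasp point. The pads swing forward as they close: fully open they stand 13 mm farther back than shut.
Start: joints at [1.284, 0.353, 1.633, -0, 1.155, -0.002], TCP at [175.602, 599.827, 231.281] pointing down, gripper open.
Joint ranges: [-2.63, 2.63], [-0.92, 2.1], [0.06, 2.66], [-1.3, 4.44], [0, 2.69], [-3.02, 3.02]. Speed limits (rad/s): [2.22, 2.22, 2.79, 3.14, 3.14, 3.14].

## Interface

Orientations are given as [roll, pitch, yaw] about the fixed x, y, z axes, in that order (R = Rz(yaw) Ry(pitch) Rx(roll)).
In Python, from rig import telemetry, optics, r gives the robot as it stands.
- The arm moves only by the tool play_rows, never from a script. Its arguments are lists of equal length, an entry for each row: "dp": the shift along the tool's x, y, z in units of 40 mm (1.0 is 40 mm), a list of three; "rot": the turn, a rotation vector about the tool's x, y, z in units of 6 degrees (1.0 is 6 degrees), a list of three. In form: {"dp": [[tx, ty, tz], ...], "rot": [[ax, ay, az], ...]}. A call has 1 to 5 rows; each row is the pose to reach, as a shift and turn from the pose commanded when the call began, along the tool's axes at that moment; what a row does not reach only later rows make up. A row lasts 1/12 s, in which the tool goes at most 41.7 mm and 7.16 degrees, less where a joint would pass 70% of its speed; a pose out of reach is approached as far as the arm can. A call with a gripper value outside its range is refused whole. "fingers" is the opening, from 0 (shut) to 1 (fully open), set as the call begins (left out, the last holds). The fingers move at their own pace and stop on an object; "grip_force" is the grip in N (left out, the last holds). Time passes only in rows, so rows that repeat a pose let the fingers close. It gives the time, the measured TCP pose, the force, the opening and the grip force at its end, in the units of the state.
- telemetry.sense(): the state, without advancing time (a new reading comes with each control period).
- optics.grab_frame(name): name is "side" or "top" or "wrist"; returns a dict with "color" (400x640x3 uint8, red, green, blue), "mtx" (3x3 intrinsics, pixels), "D" ([k1, k2, p1, p2, k3] as OpenCV has them; the pictures are not rectified), "R" (3x3) and "t" (3): a world point X has camera coordinates R X + t; the wrist camera has in their place "mount" (4x4, takes a point from camera to tool coordinates, whose origin is the TCP and whose axes are the flange's). Camera axes: x right, y down, z forward; pixel columns grow to the right and rows downward; lengths in mm; the calibration is good to about 2 mm. A picture is of the moment at which its call begins: read the wrist's pose just before it. There is no depth.
- r.sign_off(): hands the job in; it is judged then, once.
The state is a dict: "clock": time; "qpos": joint angles; "qvel": joint speeds; "joint_efforts": joint torques, N m; "eef_pos": TCP position; "tcp_rot": TCP orientation; "contact_force": force on the tool from outside, world axes, zero at the start; "wrist_torque": the same for the moment, N m; "opening": opening from 0.0 (shut) to 1.0 (fully open); "grasp_force": force on a finger pad.
Only numpy, scipy, OpenCV 4.12 (cv2) and the standard library are available. Lean on these libraries where they do the work, as an engineer would, in place of code of your own. Each camera call takes 0.05 s, during which the arm holds its last target. There are 200 camera calls.

## Working session

There is one attempt and no reset: what is moved stays moved. The work goes in short steps, Python scripts to look and compute and a tool call to move; the robot and the scene stay as the last step left them, time stands still between calls to the robot, and variables do not carry over. Pictures are saved under pics/ and viewed, at most 11 in all, crops included, and the job is handed in when it is done.

Besides the shell and the picture viewer there is one more tool, called after "Call:" as a command line: name --argument value ..., lists and objects as JSON in quotes. play_rows: Moves the arm, as the interface text tells. Its arguments: {"type":"object","properties":{"dp":{"type":"array"},"rot":{"type":"array"},"fingers":{"type":"number"},"grip_force":{"type":"number"}},"required":["dp","rot"]}

```bash
mkdir -p pics; cat > h.py <<'E'
import numpy as np, cv2
from rig import telemetry, optics, r
def grab(n):
    f=optics.grab_frame(n); return f
def save(n,name,f=None):
    f=f or grab(n); cv2.imwrite(f'pics/{name}.png',cv2.cvtColor(f['color'],cv2.COLOR_RGB2BGR)); np.savez(f'{name}.npz',**f); return f
def cast(f,px,z,R=None,t=None):
    px=np.array(px,float).reshape(-1,1,2)
    u=cv2.undistortPoints(px,f['mtx'],f['D']).reshape(-1,2)
    d=np.c_[u,np.ones(len(u))]@f['R']; c=-f['R'].T@f['t']
    return c+d*((z-c[2])/d[:,2])[:,None]
def proj(f,X):
    return cv2.projectPoints(np.array(X,float).reshape(-1,3),cv2.Rodrigues(np.array(f['R'],float))[0],np.array(f['t'],float),f['mtx'],f['D'])[0].reshape(-1,2)
E
python3 - <<'E'
from h import *
print(telemetry.sense())
for n in('top','side'):
    f=save(n,n+'0'); print(n,-f['R'].T@f['t'],f['mtx'][0,0])
E
```

```text
{'clock': 0.0, 'qpos': array([ 1.28357115e+00,  3.53625196e-01,  1.63414379e+00,  2.43734343e-05,
        1.15520247e+00, -2.36537235e-03]), 'qvel': array([-0.00010102, -0.00093797, -0.00105618,  0.00010766,  0.00111496,
       -0.00023495]), 'joint_efforts': array([ 1.23670168e-03, -6.05251694e+01, -3.42090297e+01,  1.96454716e-04,
        9.06103291e-03,  1.59944352e-05]), 'eef_pos': array([175.47485642, 599.35978923, 230.57188631]), 'tcp_rot': array([-3.14021391e+00, -2.55464145e-05,  2.85672298e+00]), 'contact_force': array([ 0.39674726,  0.10569395, -0.29642924]), 'wrist_torque': array([ 0.03457606, -0.01770934,  0.03850835]), 'grasp_force': 0.0, 'opening': 0.999544580350679}
top [ 441.46761868   13.93337026 1284.45096858] 461.68741563272084
side [ 121.92559527 -780.10524485  898.27260589] 486.43182344786175
```

View pics/top0.png

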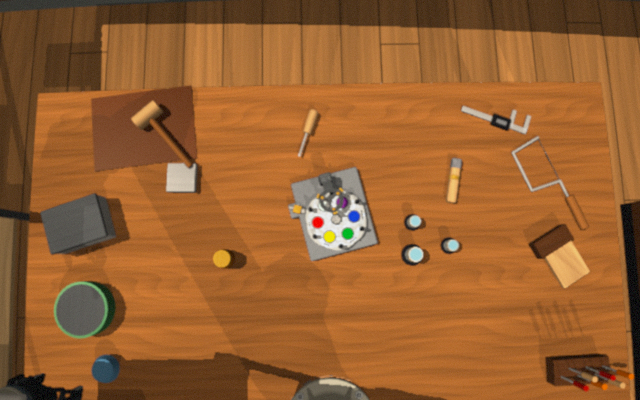

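View pics/side0.png

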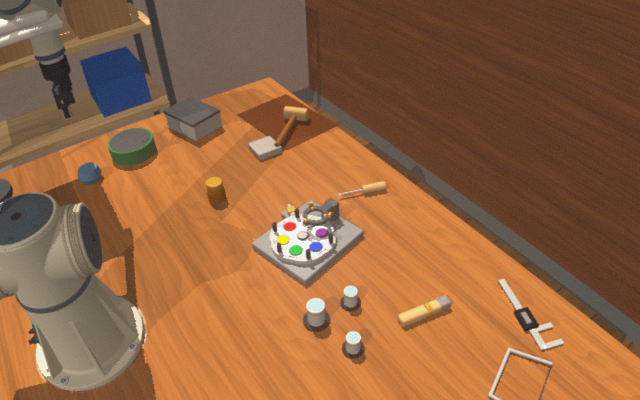

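```bash
python3 - <<'E'
import cv2,numpy as np
a=cv2.imread('pics/top0.png')[155:275,280:470]; b=cv2.imread('pics/side0.png')[190:370,240:400]
a=cv2.resize(a,None,fx=4,fy=4,interpolation=cv2.INTER_CUBIC); cv2.imwrite('pics/ctop.png',a)
b=cv2.resize(b,None,fx=3.3,fy=3.3,interpolation=cv2.INTER_CUBIC); cv2.imwrite('pics/cside.png',b)
from h import *
f=dict(np.load('top0.npz')); hsv=cv2.cvtColor(f['color'],cv2.COLOR_RGB2HSV)
P=[]
for n,lo,hi in(('red',(0,200,120),(6,255,255)),('yel',(26,150,120),(34,255,255)),('grn',(50,150,80),(75,255,255)),('blu',(105,150,100),(122,255,255)),('vio',(130,80,40),(155,255,255))):
    m=cv2.inRange(hsv,lo,hi); m[:190]=0;m[250:]=0;m[:,:295]=0;m[:,380:]=0
    k=cv2.connectedComponentsWithStats(m); i=1+np.argmax(k[2][1:,4]); c=k[3][i]; p=cast(f,c,34)[0]; P.append(p[:2]);print(n,k[2][i],c,p)
P=np.array(P); 
A=np.c_[2*P[:4],np.ones(4)]; s=np.linalg.lstsq(A,(P[:4]**2).sum(1),rcond=None)[0]; print('circle',s[:2],np.sqrt(s[2]+s[:2]@s[:2]))
d=P-s[:2]; print(np.degrees(np.arctan2(d[:,1],d[:,0])),np.hypot(*d.T))
# similarity fit with known 60deg order
E
```

```text
red [313 218  10   9  75] [317.34666667 222.05333333] [543.47915342  19.44824456  34.        ]
yel [324 231  11  11  95] [329.09473684 236.16842105] [504.47588001 -11.46331112  34.        ]
grn [343 228  10  11  84] [347.3452381  233.28571429] [511.07701597 -61.08292007  34.        ]
blu [349 211  10  11  82] [353.5 216. ] [557.66496103 -79.26723825  34.        ]
vio [342 197   6  11  44] [344.31818182 202.43181818] [595.43759647 -55.36344632  34.        ]
circle [550.4520644  -30.06151579] 49.86354271546941
[  98.01675866  157.97577032 -141.76739691  -81.66060268  -29.3554012 ] [49.99837856 49.59539039 50.12705819 49.73156945 51.61284514]
```

View pics/ctop.png

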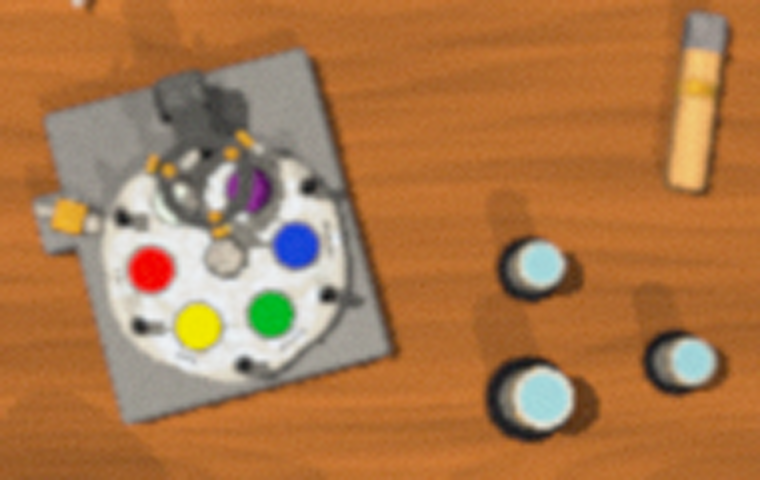

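View pics/cside.png

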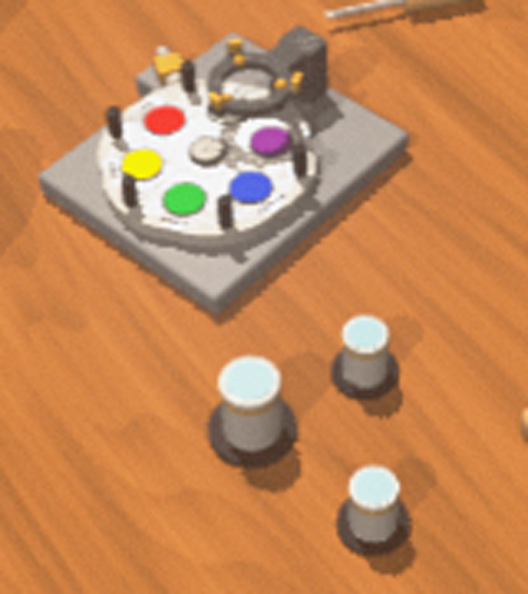

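```bash
python3 - <<'E'
from h import *
f=dict(np.load('top0.npz'))
c=lambda x,y:(280+x/4-.375,155+y/4-.375)
h=np.array([550.45,-30.06])
for n,p,z in(('block',c(70,215),35),('padb',c(216,216),78),('pada',c(169,170),78),('padc',c(231,154),78),('col',c(183,87),74),('cornTL',c(45,115),20),('TR',c(305,48),20),('BR',c(395,352),20),('BL',c(128,423),20),
  ('peg1',c(123,215),60),('peg2',c(138,324),60),('peg3',c(243,362),60),('peg4',c(326,293),60),('peg5',c(310,184),60)):
    X=cast(f,p,z)[0]; d=X[:2]-h; print(n,X.round(1),'ang',np.degrees(np.arctan2(d[1],d[0])).round(1),'r',np.hypot(*d).round(1))
# fresh look
g=save('top','top1'); hsv=cv2.cvtColor(g['color'],cv2.COLOR_RGB2HSV)
m=cv2.inRange(hsv,(50,150,80),(75,255,255));m[:190]=0;m[250:]=0;m[:,:295]=0;m[:,380:]=0
M=cv2.moments(m);print('grn now',M['m10']/M['m00'],M['m01']/M['m00'])
# lens: foot & glass in top, side
for n,fr in(('top',g),('side',dict(np.load('side0.npz')))):
    hs=cv2.cvtColor(fr['color'],cv2.COLOR_RGB2HSV); m=cv2.inRange(hs,(80,30,150),(105,150,255))
    k=cv2.connectedComponentsWithStats(m)
    for i in range(1,k[0]):
        if k[2][i,4]>40: print(n,k[2][i],k[3][i],cast(fr,k[3][i],56)[0].round(1))
E
```

```text
block [582.   73.6  35. ] ang 73.1 r 108.4
padb [574.3 -24.3  78. ] ang 13.6 r 24.5
pada [605.5   5.9  78. ] ang 33.1 r 65.7
padc [615.2 -35.3  78. ] ang -4.6 r 65.0
col [661.6  -4.8  74. ] ang 12.8 r 113.9
cornTL [653.8  90.6  20. ] ang 49.4 r 158.8
TR [697.2 -91.5  20. ] ang -22.7 r 159.0
BR [ 484.2 -146.1   20. ] ang -119.7 r 133.7
BL [440.6  37.4  20. ] ang 148.5 r 128.9
peg1 [578.3  37.1  60. ] ang 67.4 r 72.7
peg2 [505.5  28.7  60. ] ang 127.4 r 73.9
peg3 [478.8 -40.2  60. ] ang -172.0 r 72.4
peg4 [523.1 -96.6  60. ] ang -112.3 r 71.9
peg5 [596.3 -88.4  60. ] ang -51.8 r 74.2
grn now 347.3333333333333 233.16666666666666
top [411 216   9   9  61] [414.96721311 220.50819672] [ 539.5 -242.4   56. ]
top [449 241   9   9  61] [452.81967213 244.7704918 ] [ 471.9 -341.5   56. ]
top [410 249  12  11 104] [415.5 254. ] [ 450.2 -239.5   56. ]
```

Candidates for the lens in the top view are (414,255), (414,222) and (451,245). The widest and tallest is (414,255), side view (316,314), and the close crop confirms it. The viewer's yaw is about 13.5°, with the hub at (550,-30) and the mount at (599,-18). Green now stands at about 205° in the viewer frame, so I'll push counter-clockwise on the robot side.

Call:
play_rows --dp '[[-0.68,-0.72,0],[-1.36,-1.44,0],[-2.04,-2.16,0],[-2.72,-2.88,0],[-3.4,-3.6,0]]' --rot '[[0,0,0],[0,0,0],[0,0,0],[0,0,0],[0,0,0]]' --fingers 0

```text
clock: 0.57
eef_pos: [265.9, 421.6, 231.0]
tcp_rot: [-3.141, -0.0, 2.857]
contact_force: [1.0, 0.9, 0.2]
opening: 0.303
grasp_force: 0.0
```

Call:
play_rows --dp '[[-0.68,-0.72,0],[-1.36,-1.44,0],[-2.04,-2.16,0],[-2.72,-2.88,0],[-3.4,-3.6,0]]' --rot '[[0,0,0],[0,0,0],[0,0,0],[0,0,0],[0,0,0]]'

```text
clock: 0.98
eef_pos: [356.0, 245.2, 231.3]
tcp_rot: [3.141, 0.0, 2.857]
contact_force: [0.8, 1.7, -0.5]
opening: -0.0
grasp_force: 0.0
```

Call:
play_rows --dp '[[-0.68,-0.72,0],[-1.36,-1.44,0],[-2.04,-2.16,0],[-2.72,-2.88,0],[-3.4,-3.6,0]]' --rot '[[0,0,0],[0,0,0],[0,0,0],[0,0,0],[0,0,0]]'

```text
clock: 1.4
eef_pos: [446.2, 68.6, 231.4]
tcp_rot: [3.141, 0.0, 2.857]
contact_force: [1.2, 0.7, 0.7]
opening: -0.001
grasp_force: 0.0
```

Call:
play_rows --dp '[[-0.68,-0.72,0.2],[-1.35,-1.44,0.5],[-1.35,-1.44,1.5],[-1.35,-1.44,2.4],[-1.35,-1.44,3.0]]' --rot '[[0,0,0],[0,0,0],[0,0,0],[0,0,0],[0,0,0]]'

```text
clock: 1.82
eef_pos: [480.1, -0.9, 108.6]
tcp_rot: [-3.141, -0.002, 2.855]
contact_force: [-0.9, -0.0, -0.4]
opening: -0.001
grasp_force: 0.0
```

```bash
python3 - <<'E'
from h import *
s=telemetry.sense();print(s['eef_pos'],s['qpos'])
g=save('side','side1')
a=g['color'][130:330,180:400]
cv2.imwrite('pics/s1.png',cv2.resize(cv2.cvtColor(a,cv2.COLOR_RGB2BGR),None,fx=3,fy=3))
E
```

```text
[480.13562954  -0.89034886 108.57031509] [-5.00882896e-03  2.97510297e-01  2.04257388e+00  5.90424912e-05
  8.03882061e-01 -1.28883628e+00]
```

View pics/s1.png

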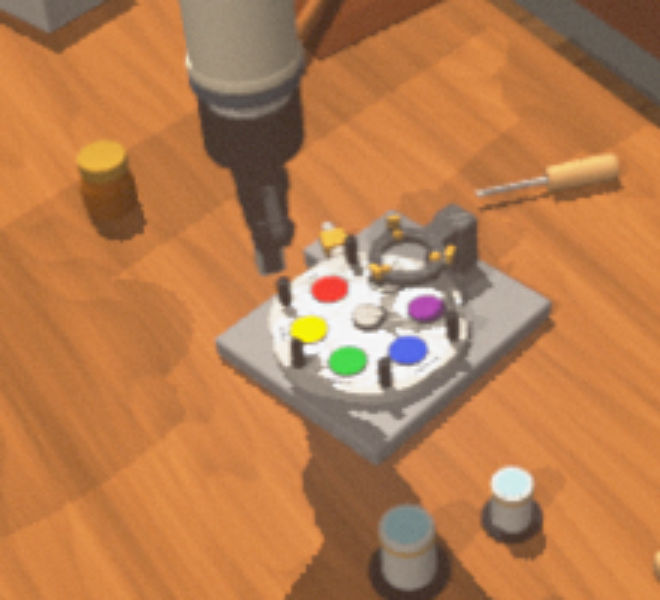

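The gripper hovers at crop pixel (268,265), in the gap between two pegs. I'll lower it and push in −y.

Call:
play_rows --dp '[[0,0,0.4],[0,0,0.8],[0,0,1.2],[0,0,1.5],[0,0,1.62]]' --rot '[[0,0,0],[0,0,0],[0,0,0],[0,0,0],[0,0,0]]'

```text
clock: 2.28
eef_pos: [480.9, 0.3, 45.8]
tcp_rot: [-3.141, -0.002, 2.857]
contact_force: [-0.4, 0.2, -0.8]
opening: 0.006
grasp_force: 0.0
```

Call:
play_rows --dp '[[-0.02,-0.1,0],[-0.04,-0.2,0],[-0.06,-0.3,0],[-0.07,-0.4,0],[-0.09,-0.5,0]]' --rot '[[0,0,0],[0,0,0],[0,0,0],[0,0,0],[0,0,0]]'

```text
clock: 2.7
eef_pos: [479.6, -20.6, 47.2]
tcp_rot: [3.141, 0.001, 2.857]
contact_force: [0.6, -0.2, -0.2]
opening: 0.002
grasp_force: 0.2
```

Call:
play_rows --dp '[[-0.02,-0.1,0],[-0.04,-0.18,0],[-0.06,-0.25,0],[-0.07,-0.32,0],[-0.07,-0.36,0]]' --rot '[[0,0,0],[0,0,0],[0,0,0],[0,0,0],[0,0,0]]'

```text
clock: 3.12
eef_pos: [480.8, -33.7, 47.5]
tcp_rot: [3.138, 0.005, 2.855]
contact_force: [8.5, 16.2, -2.3]
opening: -0.004
grasp_force: 9.1
```

```bash
cat >> h.py <<'E'
HUB=np.array([550.45,-30.06]); V=13.5
def wheel(fr=None):
    out=[]
    for cam in('top','side'):
        f=grab(cam); hsv=cv2.cvtColor(f['color'],cv2.COLOR_RGB2HSV)
        for n,k,lo,hi in(('red',-120,(0,200,100),(6,255,255)),('yel',-60,(26,150,100),(34,255,255)),('grn',0,(50,150,60),(75,255,255)),('blu',60,(105,150,80),(122,255,255)),('vio',120,(130,80,40),(155,255,255))):
            m=cv2.inRange(hsv,lo,hi)
            q=proj(f,[*HUB,34])[0]; z=np.zeros_like(m); cv2.circle(z,tuple(int(v) for v in q),40,255,-1); m&=z
            s=cv2.connectedComponentsWithStats(m)
            if s[0]<2: continue
            i=1+np.argmax(s[2][1:,4])
            if s[2][i,4]<30: continue
            p=cast(f,s[3][i],34)[0][:2]-HUB
            a=np.degrees(np.arctan2(p[1],p[0]))-k-V
            out.append((cam[0]+n,s[2][i,4],round(float((a+180)%360-180),1),round(float(np.hypot(*p)),1)))
    return out
E
python3 -c "
from h import *
print(telemetry.sense()['eef_pos'],telemetry.sense()['contact_force'])
for o in wheel(): print(*o)"
```

```text
[480.75118617 -33.70519357  47.45602219] [ 8.48479861 16.1995696  -2.34506292]
tblu 77 -143.8 49.7
tvio 45 -138.2 51.5
sred 34 -146.8 47.9
sgrn 74 -147.1 50.9
sblu 75 -147.3 49.1
svio 83 -144.4 48.8
```

Call:
play_rows --dp '[[0,0,0],[0,0,0]]' --rot '[[0,0,0],[0,0,0]]'

```text
clock: 3.38
eef_pos: [481.0, -34.3, 47.5]
tcp_rot: [3.139, 0.006, 2.856]
contact_force: [7.0, 7.7, -2.4]
opening: -0.002
grasp_force: 4.5
```

```bash
python3 -c "
from h import *
for o in wheel(): print(*o)
f=save('side','side2')
a=f['color'][170:300,230:390]
cv2.imwrite('pics/s2.png',cv2.resize(cv2.cvtColor(a,cv2.COLOR_RGB2BGR),None,fx=4,fy=4,interpolation=2))"
```

```text
tblu 80 -143.0 50.0
tvio 46 -137.7 51.3
sred 34 -145.9 48.4
sgrn 74 -147.1 50.9
sblu 74 -146.3 48.9
svio 83 -144.0 48.6
```

View pics/s2.png

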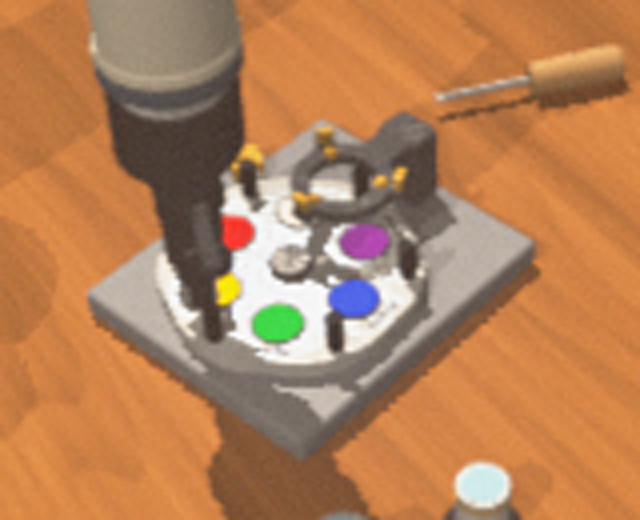

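Call:
play_rows --dp '[[-0.02,-0.05,0],[-0.03,-0.1,0],[-0.04,-0.15,0],[-0.05,-0.2,0],[-0.05,-0.2,0]]' --rot '[[0,0,0],[0,0,0],[0,0,0],[0,0,0],[0,0,0]]'

```text
clock: 3.95
eef_pos: [482.1, -42.2, 47.8]
tcp_rot: [3.138, 0.008, 2.856]
contact_force: [9.7, 11.1, -2.1]
opening: 0.001
grasp_force: 6.5
```

```bash
python3 -c "
from h import *
for o in wheel(): print(*o)"
```

```text
tblu 88 -138.3 50.3
tvio 73 -134.4 50.7
sgrn 75 -140.7 50.6
sblu 63 -139.8 48.7
svio 78 -137.5 48.4
```

Call:
play_rows --dp '[[0.02,0.1,0],[0.05,0.2,0],[0.05,0.2,0],[0.05,0.2,0]]' --rot '[[0,0,0],[0,0,0],[0,0,0],[0,0,0]]'

```text
clock: 4.38
eef_pos: [477.5, -34.7, 46.5]
tcp_rot: [-3.141, -0.001, 2.857]
contact_force: [-0.2, 0.2, -0.1]
opening: -0.002
grasp_force: 0.0
```

```bash
python3 -c "
from h import *
for o in wheel(): print(*o)"
```

```text
tblu 86 -137.8 49.5
tvio 71 -134.1 50.6
syel 35 -136.9 46.3
sgrn 75 -140.4 50.5
sblu 64 -139.9 48.5
svio 78 -137.5 48.4
```

Call:
play_rows --dp '[[-0.04,-0.1,0],[-0.08,-0.2,0],[-0.12,-0.28,0],[-0.16,-0.34,0],[-0.2,-0.4,0]]' --rot '[[0,0,0],[0,0,0],[0,0,0],[0,0,0],[0,0,0]]'

```text
clock: 4.9
eef_pos: [480.4, -51.7, 46.3]
tcp_rot: [3.14, -0.002, 2.856]
contact_force: [-1.4, 9.9, 1.3]
opening: -0.002
grasp_force: 4.1
```

```bash
python3 -c "
from h import *
for o in wheel(): print(*o)
print(telemetry.sense()['contact_force'])"
```

```text
tred 32 -135.0 54.6
tblu 81 -130.1 50.1
tvio 100 -130.4 50.1
sgrn 73 -131.4 50.8
sblu 47 -131.9 50.5
svio 56 -131.3 47.0
[0.81204167 0.54570051 0.62486249]
```

Call:
play_rows --dp '[[0,0,0],[0,0,0]]' --rot '[[0,0,0],[0,0,0]]'

```text
clock: 5.17
eef_pos: [481.1, -52.7, 46.5]
tcp_rot: [-3.141, 0.0, 2.857]
contact_force: [0.6, 0.4, 0.2]
opening: -0.0
grasp_force: 0.0
```

```bash
python3 -c "
from h import *
for o in wheel(): print(*o)
print(telemetry.sense()['contact_force'])"
```

```text
tred 32 -133.1 55.1
tblu 80 -128.7 50.2
tvio 102 -129.2 49.8
sgrn 75 -130.4 51.0
sblu 44 -131.6 50.1
svio 54 -131.0 47.2
[ 0.4814375  -0.57159834 -1.06913141]
```

Call:
play_rows --dp '[[-0.05,-0.05,0],[-0.1,-0.1,0],[-0.15,-0.15,0],[-0.2,-0.2,0],[-0.2,-0.2,0]]' --rot '[[0,0,0],[0,0,0],[0,0,0],[0,0,0],[0,0,0]]'

```text
clock: 5.68
eef_pos: [485.5, -62.1, 46.1]
tcp_rot: [-3.141, -0.002, 2.857]
contact_force: [-2.1, -0.0, -1.8]
opening: -0.001
grasp_force: 1.0
```

```bash
python3 -c "
from h import *
for o in wheel(): print(*o)
print(telemetry.sense()['contact_force'])"
```

```text
tred 61 -123.5 51.6
tblu 73 -121.0 51.1
tvio 90 -121.9 49.9
sgrn 73 -122.8 49.8
svio 38 -127.0 46.2
[-2.34731351 -0.65181255 -0.66978676]
```

Call:
play_rows --dp '[[0.02,0.1,0],[0.04,0.1,-0.4],[0.04,0.1,-0.8],[0.2,1.0,-0.8],[0.35,1.95,-0.8]]' --rot '[[0,0,0],[0,0,0],[0,0,0],[0,0,0],[0,0,0]]'

```text
clock: 6.2
eef_pos: [496.6, 16.3, 79.8]
tcp_rot: [3.141, 0.004, 2.853]
contact_force: [1.3, 0.4, -1.4]
opening: 0.002
grasp_force: 0.0
```

Call:
play_rows --dp '[[0,0,0],[0,0,0.4],[0,0,0.75],[0,0,0.75]]' --rot '[[0,0,0],[0,0,0],[0,0,0],[0,0,0]]'

```text
clock: 6.53
eef_pos: [494.2, 17.0, 46.9]
tcp_rot: [-3.141, -0.002, 2.858]
contact_force: [-0.8, -0.1, -0.4]
opening: 0.001
grasp_force: 0.0
```

Call:
play_rows --dp '[[0.06,-0.15,0],[0.11,-0.3,0],[0.14,-0.46,0],[0.16,-0.62,0],[0.16,-0.78,0]]' --rot '[[0,0,0],[0,0,0],[0,0,0],[0,0,0],[0,0,0]]'

```text
clock: 6.95
eef_pos: [483.4, -10.7, 50.2]
tcp_rot: [3.137, 0.007, 2.855]
contact_force: [8.2, 16.1, -0.7]
opening: 0.0
grasp_force: 8.2
```

Call:
play_rows --dp '[[0,-0.16,0],[-0.03,-0.31,0],[-0.07,-0.47,0],[-0.13,-0.62,0],[-0.19,-0.77,0]]' --rot '[[0,0,0],[0,0,0],[0,0,0],[0,0,0],[0,0,0]]'

```text
clock: 7.37
eef_pos: [484.3, -42.6, 51.1]
tcp_rot: [3.136, 0.011, 2.855]
contact_force: [15.3, 19.1, 2.6]
opening: -0.003
grasp_force: 10.9
```

```bash
python3 -c "
from h import *
for o in wheel(): print(*o)
print(telemetry.sense()['contact_force'],telemetry.sense()['eef_pos'])"
```

```text
tgrn 83 -79.1 50.3
tblu 57 -74.2 51.5
tvio 58 -77.7 52.3
syel 85 -79.9 50.7
sgrn 62 -79.7 48.9
sblu 62 -77.5 48.2
svio 35 -69.1 48.2
[2.00862171 1.77168305 1.641008  ] [482.40782568 -43.9747992   50.6560494 ]
```

Call:
play_rows --dp '[[-0.08,-0.12,0],[-0.16,-0.25,0],[-0.24,-0.36,0],[-0.32,-0.45,0],[-0.32,-0.45,0]]' --rot '[[0,0,0],[0,0,0],[0,0,0],[0,0,0],[0,0,0]]'

```text
clock: 7.88
eef_pos: [486.1, -64.9, 49.4]
tcp_rot: [3.141, 0.001, 2.856]
contact_force: [0.0, 0.7, 0.6]
opening: 0.001
grasp_force: 0.0
```

```bash
python3 -c "
from h import *
for o in wheel(): print(*o)
print(telemetry.sense()['contact_force'],telemetry.sense()['eef_pos'])"
```

```text
tgrn 77 -59.4 50.9
tblu 81 -60.1 49.7
tvio 92 -60.2 50.0
syel 85 -62.0 50.3
svio 53 -61.6 50.2
[0.10880943 0.35344363 0.21704976] [486.11777227 -64.78833549  49.17308221]
```

Call:
play_rows --dp '[[0.02,0.1,0],[0.04,0.1,-0.4],[0.04,0.1,-0.75],[0.2,1.0,-0.75],[0.38,2.02,-0.75]]' --rot '[[0,0,0],[0,0,0],[0,0,0],[0,0,0],[0,0,0]]'

```text
clock: 8.4
eef_pos: [494.9, 17.0, 79.6]
tcp_rot: [3.141, 0.002, 2.853]
contact_force: [1.2, 1.4, -1.4]
opening: -0.002
grasp_force: 0.0
```

Call:
play_rows --dp '[[0,0,0],[0,0,0.4],[0,0,0.8],[0,0,0.8]]' --rot '[[0,0,0],[0,0,0],[0,0,0],[0,0,0]]'

```text
clock: 8.73
eef_pos: [492.4, 18.0, 44.6]
tcp_rot: [-3.14, -0.003, 2.858]
contact_force: [-0.4, -0.4, -0.4]
opening: -0.001
grasp_force: 0.0
```

Call:
play_rows --dp '[[0.06,-0.15,0],[0.11,-0.3,0],[0.14,-0.46,0],[0.16,-0.62,0],[0.16,-0.78,0]]' --rot '[[0,0,0],[0,0,0],[0,0,0],[0,0,0],[0,0,0]]'

```text
clock: 9.15
eef_pos: [482.4, -9.7, 47.9]
tcp_rot: [3.137, 0.007, 2.855]
contact_force: [11.3, 16.0, -8.9]
opening: 0.002
grasp_force: 9.3
```

Call:
play_rows --dp '[[0,-0.16,0],[-0.03,-0.31,0],[-0.07,-0.47,0],[-0.13,-0.62,0],[-0.19,-0.77,0]]' --rot '[[0,0,0],[0,0,0],[0,0,0],[0,0,0],[0,0,0]]'

```text
clock: 9.57
eef_pos: [483.9, -41.6, 49.2]
tcp_rot: [3.136, 0.012, 2.855]
contact_force: [16.4, 19.3, 1.3]
opening: -0.001
grasp_force: 11.2
```

Call:
play_rows --dp '[[-0.08,-0.12,0],[-0.16,-0.25,0],[-0.24,-0.36,0],[-0.32,-0.45,0],[-0.32,-0.45,0]]' --rot '[[0,0,0],[0,0,0],[0,0,0],[0,0,0],[0,0,0]]'

```text
clock: 9.98
eef_pos: [491.4, -63.0, 49.5]
tcp_rot: [3.137, 0.012, 2.855]
contact_force: [2.4, 7.6, 2.5]
opening: -0.001
grasp_force: 3.8
```

```bash
python3 -c "
from h import *
for o in wheel(): print(*o)
print(telemetry.sense()['contact_force'],telemetry.sense()['eef_pos'])"
```

```text
tgrn 79 0.2 50.2
tblu 84 0.5 50.3
tvio 78 -1.3 51.0
sblu 40 -1.9 49.3
[-0.94204927 -0.12756612  0.09567946] [486.41445515 -63.49331916  48.05761799]
```

Call:
play_rows --dp '[[0.02,0.1,0],[0.03,0.1,-0.8],[0.03,0.1,-1.7],[0.03,0.1,-2.6],[0.03,0.1,-3.4]]' --rot '[[0,0,0],[0,0,0],[0,0,0],[0,0,0],[0,0,0]]'

```text
clock: 10.5
eef_pos: [484.2, -59.1, 184.6]
tcp_rot: [-3.141, -0.0, 2.856]
contact_force: [0.9, -0.0, 0.0]
opening: -0.003
grasp_force: 0.0
```

Call:
play_rows --dp '[[-0.08,-0.9,0],[-0.16,-1.8,0],[-0.24,-2.7,0],[-0.32,-3.6,0],[-0.4,-4.5,0]]' --rot '[[0,0,0],[0,0,0],[0,0,0],[0,0,0],[0,0,0]]' --fingers 1

```text
clock: 10.92
eef_pos: [448.4, -237.6, 182.9]
tcp_rot: [-3.141, -0.0, 2.857]
contact_force: [1.3, -0.2, 0.2]
opening: 0.705
grasp_force: 0.0
```

Call:
play_rows --dp '[[0,0,0],[0,0,0],[0,0,0]]' --rot '[[0,0,0],[0,0,0],[0,0,0]]'

```text
clock: 11.17
eef_pos: [449.0, -236.0, 182.4]
tcp_rot: [3.141, -0.001, 2.855]
contact_force: [0.4, -0.5, -0.5]
opening: 1.0
grasp_force: 0.0
```

```bash
python3 - <<'E'
from h import *
from scipy.spatial.transform import Rotation as Ro
for o in wheel(): print(*o)
s=telemetry.sense(); f=save('wrist','wr1'); print(s['eef_pos'],s['tcp_rot'])
np.savez('wr1s.npz',p=s['eef_pos'],r=s['tcp_rot'])
print(f['mount'].round(2))
f2=save('side','side3'); f3=save('top','top3')
E
```

```text
tred 75 1.1 50.0
tyel 38 -6.2 52.8
tgrn 82 0.7 49.8
tblu 84 0.7 50.1
tvio 95 0.4 49.7
svio 77 1.7 51.6
[ 449.54361299 -235.13424323  182.43797669] [ 3.14130551e+00 -5.64478418e-04  2.85742389e+00]
[[  -0.     -0.96   -0.27   68.51]
 [   1.     -0.     -0.     -0.15]
 [   0.     -0.27    0.96 -142.41]
 [   0.      0.      0.      1.  ]]
```

View pics/wr1.png

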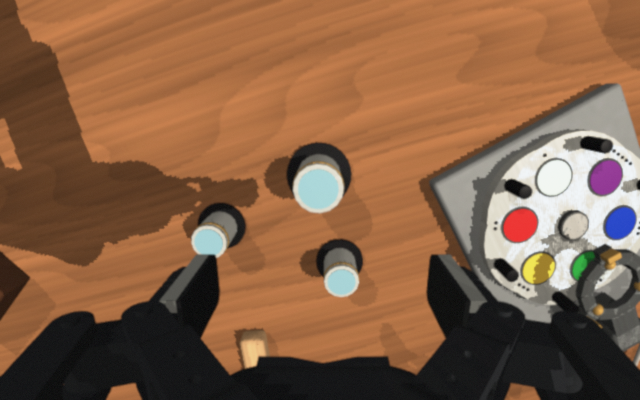

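The wrist view shows the largest lens at (318,188), the two look-alikes at (210,240) and (341,281), and green under the mount at about (585,265). Now I'll locate the lens precisely.

```bash
python3 - <<'E'
from h import *
from scipy.spatial.transform import Rotation as Ro
def wr(name):
    f=dict(np.load(name+'.npz')); s=np.load(name+'s.npz')
    T=np.eye(4);T[:3,:3]=Ro.from_euler('xyz',s['r']).as_matrix();T[:3,3]=s['p']
    C=np.linalg.inv(T@f['mount']); f['R']=C[:3,:3];f['t']=C[:3,3]; return f
for n,f in(('wr',wr('wr1')),('top',dict(np.load('top0.npz'))),('side',dict(np.load('side0.npz')))):
    hs=cv2.cvtColor(f['color'],cv2.COLOR_RGB2HSV)
    m=cv2.inRange(hs,(80,25,120),(105,150,255)); k=cv2.connectedComponentsWithStats(m)
    for i in range(1,k[0]):
        if k[2][i,4]>50 : print(n,'glass',k[2][i],k[3][i].round(1),cast(f,k[3][i],56)[0].round(1))
    if n=='wr':
        m=cv2.inRange(hs,(50,150,60),(75,255,255))
        m=cv2.inRange(hs,(105,150,80),(122,255,255)); M=cv2.connectedComponentsWithStats(m); i=1+np.argmax(M[2][1:,4]); print('blue',M[3][i],cast(f,M[3][i],34)[0])
        m=cv2.inRange(hs,(0,200,100),(6,255,255)); M=cv2.connectedComponentsWithStats(m); i=1+np.argmax(M[2][1:,4]); print('red',M[3][i],cast(f,M[3][i],34)[0])
    # dark foot
    m=cv2.inRange(hs,(0,0,0),(180,120,50)); q=proj(f,[450,-239.5,5])[0]; z=np.zeros_like(m);cv2.circle(z,tuple(int(v) for v in q),45 if n=='wr' else 16,255,-1); m&=z
    k=cv2.connectedComponentsWithStats(m); i=1+np.argmax(k[2][1:,4]); c=np.argwhere(k[1]==i)[:,::-1]
    b=k[2][i]; print('foot',b, 'leftmost/rightmost-mid on z5', cast(f,[[b[0],b[1]],[b[0]+b[2],b[1]]],5).round(1).tolist())
    hull=cv2.convexHull(c.astype(np.int32)); e=cv2.fitEllipse(hull); print(e,cast(f,e[0],5)[0].round(1))
E
```

```text
wr glass [ 298  169   41   40 1255] [317.8 188.7] [ 448.4 -239.1   56. ]
wr glass [194 229  29  26 586] [208.1 242.1] [ 466.4 -338.6   56. ]
wr glass [328 270  28  25 545] [341.1 281.7] [ 531.7 -243.2   56. ]
blue [620.00573066 222.64613181] [562.88427927  18.99943091  34.        ]
red [517.44 236.  ] [546.0101425  -80.83800142  34.        ]
foot [287 144  63  47 924] leftmost/rightmost-mid on z5 [[413.1, -258.2, 5.0], [429.0, -203.9, 5.0]]
((318.236328125, 174.16403198242188), (61.98659896850586, 62.79888916015625), 107.05123901367188) [ 447.5 -239.2    5. ]
top glass [411 216   9  10  65] [415.  220.6] [ 539.1 -242.4   56. ]
top glass [449 241   9   9  67] [452.8 244.8] [ 471.9 -341.4   56. ]
top glass [410 249  12  11 107] [415.5 254. ] [ 450.3 -239.7   56. ]
foot [402 245  15  20  60] leftmost/rightmost-mid on z5 [[476.4, -213.5, 5.0], [475.3, -255.4, 5.0]]
((411.6654968261719, 254.33935546875), (18.95240592956543, 19.686504364013672), 139.35958862304688) [ 450.  -239.3    5. ]
side glass [346 287  10   8  57] [350.3 290.6] [ 531.7 -252.2   56. ]
side glass [309 300  13  10  77] [315.6 304.8] [ 448.8 -239.6   56. ]
side glass [349 333  10   9  71] [353.1 336.9] [ 465.2 -350.3   56. ]Traceback (most recent call last):
  File "<stdin>", line 18, in <module>
    return _wrapfunc(a, 'argmax', axis=axis, out=out, **kwds)
    return bound(*args, **kwds)
ValueError: attempt to get argmax of an empty sequence
```

Call:
play_rows --dp '[[-0.02,-0.1,0.9],[-0.02,-0.1,1.8],[-0.02,-0.1,2.6],[-0.02,-0.1,3.3],[-0.02,-0.1,3.7]]' --rot '[[0,0,0],[0,0,0],[0,0,0],[0,0,0],[0,0,0]]'

```text
clock: 11.83
eef_pos: [448.2, -238.6, 31.7]
tcp_rot: [3.141, -0.003, 2.858]
contact_force: [-0.2, 0.6, -0.5]
opening: 1.002
grasp_force: 0.0
```

Call:
play_rows --dp '[[0,0,0.2],[0,0,0.41],[0,0,0.41]]' --rot '[[0,0,0],[0,0,0],[0,0,0]]'

```text
clock: 12.08
eef_pos: [449.3, -239.6, 17.3]
tcp_rot: [3.141, -0.001, 2.858]
contact_force: [0.1, 0.5, -0.4]
opening: 1.001
grasp_force: 0.0
```

Call:
play_rows --dp '[[0,0,0],[0,0,0],[0,0,0],[0,0,0],[0,0,0]]' --rot '[[0,0,0],[0,0,0],[0,0,0],[0,0,0],[0,0,0]]' --fingers 0.3 --grip_force 30

```text
clock: 12.5
eef_pos: [450.0, -240.5, 19.1]
tcp_rot: [-3.141, 0.002, 2.857]
contact_force: [-1.0, 1.2, 6.9]
opening: 0.459
grasp_force: 29.6
```

Call:
play_rows --dp '[[0,0,0],[0,0,0],[0,0,0],[0,0,0],[0,0,0]]' --rot '[[0,0,0],[0,0,0],[0,0,0],[0,0,0],[0,0,0]]'

```text
clock: 12.92
eef_pos: [450.0, -240.5, 19.1]
tcp_rot: [-3.141, 0.002, 2.857]
contact_force: [-0.3, 0.8, 6.0]
opening: 0.458
grasp_force: 29.6
```

Call:
play_rows --dp '[[0,0,-0.2],[0,0,-0.8],[0,0,-1.6],[0,0,-2.4],[0,0,-3.0]]' --rot '[[0,0,0],[0,0,0],[0,0,0],[0,0,0],[0,0,0]]'

```text
clock: 13.33
eef_pos: [449.7, -240.4, 141.0]
tcp_rot: [-3.141, 0.002, 2.857]
contact_force: [0.2, -0.8, -1.9]
opening: 0.46
grasp_force: 30.7
```

Call:
play_rows --dp '[[-0.2,0.7,0],[-0.45,1.4,0],[-0.7,2.1,0],[-0.9,2.8,0],[-1.1,3.5,0]]' --rot '[[0,0,0],[0,0,0],[0,0,0],[0,0,0],[0,0,0]]'

```text
clock: 13.75
eef_pos: [531.5, -117.0, 139.0]
tcp_rot: [3.142, 0.001, 2.856]
contact_force: [-0.7, -0.3, -2.3]
opening: 0.459
grasp_force: 30.8
```

Call:
play_rows --dp '[[-0.2,0.7,0],[-0.45,1.4,0],[-0.7,2.1,0],[-0.92,2.6,0],[-0.92,2.88,0]]' --rot '[[0,0,0],[0,0,0],[0,0,0],[0,0,0],[0,0,0]]'

```text
clock: 14.17
eef_pos: [600.8, -15.9, 139.0]
tcp_rot: [3.141, 0.002, 2.858]
contact_force: [-0.5, 0.2, -0.9]
opening: 0.46
grasp_force: 30.9
```

Call:
play_rows --dp '[[0,0,0],[0,0,0],[0,0,0]]' --rot '[[0,0,0],[0,0,0],[0,0,0]]'

```text
clock: 14.42
eef_pos: [597.7, -18.6, 138.1]
tcp_rot: [-3.141, -0.001, 2.857]
contact_force: [0.0, 0.4, -1.9]
opening: 0.458
grasp_force: 30.9
```

```bash
python3 - <<'E'
from h import *
s=telemetry.sense(); f=save('wrist','wr2'); print(s['eef_pos'],s['tcp_rot'])
np.savez('wr2s.npz',p=s['eef_pos'],r=s['tcp_rot'])
f2=save('side','side4')
a=cv2.resize(f2['color'][160:270,250:390],None,fx=4,fy=4,interpolation=2)
b=cv2.resize(f['color'],(560,350))
cv2.imwrite('pics/both.png',cv2.cvtColor(np.vstack([a[:440:2,::1][:220],b]),cv2.COLOR_RGB2BGR)) if 0 else None
E
```

```text
[597.7126296  -18.647421   138.13673769] [-3.14103585e+00 -7.44084307e-04  2.85659111e+00]
```

View pics/wr2.png

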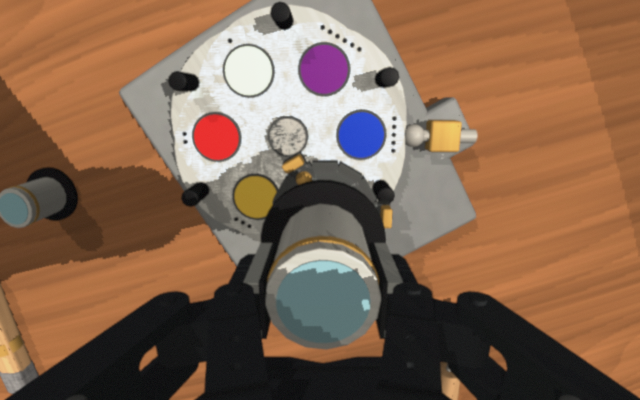

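The wrist view shows the lens gripped upright over the mount, pad b at about (293,163) and the hub at (287,135). I'll take the mount centre from the wheel filters in this view.

```bash
cat >> h.py <<'E'
from scipy.spatial.transform import Rotation as Ro
def wr(name):
    f=dict(np.load(name+'.npz')); s=np.load(name+'s.npz')
    T=np.eye(4);T[:3,:3]=Ro.from_euler('xyz',s['r']).as_matrix();T[:3,3]=s['p']
    C=np.linalg.inv(T@f['mount']); f['R']=C[:3,:3];f['t']=C[:3,3]; return f
E
python3 - <<'E'
from h import *
f=wr('wr2'); hs=cv2.cvtColor(f['color'],cv2.COLOR_RGB2HSV)
src=[];dst=[]
for n,a,lo,hi in(('red',-120,(0,200,100),(6,255,255)),('blu',60,(105,150,80),(125,255,255)),('vio',120,(130,80,40),(155,255,255))):
    k=cv2.connectedComponentsWithStats(cv2.inRange(hs,lo,hi)); i=1+np.argmax(k[2][1:,4]); X=cast(f,k[3][i],34)[0]; print(n,k[2][i],X.round(1))
    src.append([50*np.cos(np.radians(a)),50*np.sin(np.radians(a))]);dst.append(X[:2])
X=cast(f,(248,70.5),34)[0]; src.append([-50,0]);dst.append(X[:2])
M,_=cv2.estimateAffinePartial2D(np.array(src),np.array(dst)); print(M,'V',np.degrees(np.arctan2(M[1,0],M[0,0])),'scale',np.hypot(M[0,0],M[1,0]))
print('mount wr',M@[50,0,1]); print('block',cast(f,(445,136),35)[0],M@[109*.5,109*.866,1]); print('padb',cast(f,(303,175),78)[0],M@[25,0,1])
# foot arc: dark circle at z=TCP-19+5
z=138.1-19.1+5
q=[proj(f,[597.7+30*np.cos(t),-18.6+30*np.sin(t),z])[0].round() for t in np.radians([150,180,197,210,240])]; print('foot pred',q)
# top: refit from top3 (arm away)
g=dict(np.load('top3.npz')); hs=cv2.cvtColor(g['color'],cv2.COLOR_RGB2HSV); src=[];dst=[]
for n,a,lo,hi in(('red',-120,(0,200,100),(6,255,255)),('blu',60,(105,150,80),(125,255,255)),('vio',120,(130,80,40),(155,255,255))):
    m=cv2.inRange(hs,lo,hi);m[:190]=0;m[250:]=0;m[:,:295]=0;m[:,380:]=0
    k=cv2.connectedComponentsWithStats(m); i=1+np.argmax(k[2][1:,4]); X=cast(g,k[3][i],34)[0]
    src.append([50*np.cos(np.radians(a)),50*np.sin(np.radians(a))]);dst.append(X[:2])
M,_=cv2.estimateAffinePartial2D(np.array(src),np.array(dst)); print('top V',np.degrees(np.arctan2(M[1,0],M[0,0])),'mount top',M@[50,0,1],'hub',M[:,2])
E
```

```text
red [ 195  116   43   42 1399] [535.4 -78.1  34. ]
blu [ 339  112   45   45 1584] [562.5  18.6  34. ]
vio [ 300   45   48   49 1839] [513.9   6.2  34. ]
[[ 9.71971363e-01 -2.49179899e-01  5.49010583e+02]
 [ 2.49179899e-01  9.71971363e-01 -2.97127679e+01]] V 14.378986993293923 scale 1.0034036840148393
mount wr [597.60915154 -17.25377297]
block [579.5003832   74.47403732  35.        ] [578.46193529  75.61580145]
padb [570.29667492 -22.89763712  78.        ] [573.30986746 -23.48327044]
foot pred [array([339., 187.]), array([305., 188.]), array([287., 196.]), array([276., 205.]), array([262., 233.])]
top V 14.535095175533048 mount top [599.24487859 -17.52547817] hub [550.79322064 -30.0875968 ]
```

```bash
python3 - <<'E'
from h import *
f=wr('wr2'); v=f['color'].max(2)
for c in (290,300,320,340,350): print(c,v[160:235:3,c])
a=f['color'][130:290,230:420]; cv2.imwrite('pics/w2c.png',cv2.resize(cv2.convertScaleAbs(cv2.cvtColor(a,cv2.COLOR_RGB2BGR),alpha=2,beta=10),None,fx=4,fy=3.7,interpolation=2))
E
```

```text
290 [137 221 219 175  61  40  46  46  48  44  24  33  34  31  29  29  19  14
  17  52  96 103 105 107 104]
300 [214 218 131  87  93  92 117 118  57  31  32  33  34  33  32  26  21  90
 102 102 101 103 103 103 104]
320 [139  84  84  86  90  90  82  25  36  36  34  33  33  32  38  97 101 103
 102 103 101 102 104 105 106]
340 [199  73  85  85  86  89  86  73  28  36  38  37  36  36  34  35  98 118
 116 118 117 117 117 117 116]
350 [227 234 174  81  86  85  86  88  85  29  37  36  34  34  35  35  34  41
 116 123 124 124 125 125 127]
```

View pics/w2c.png

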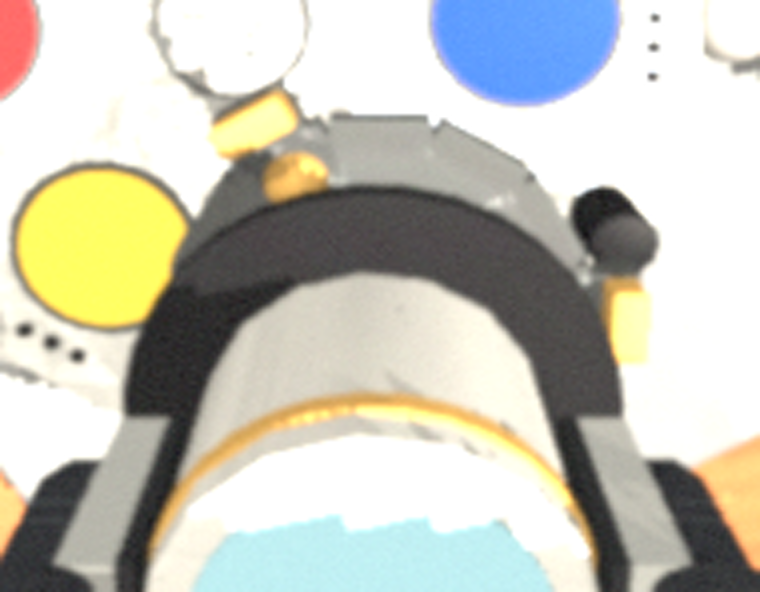

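```bash
python3 - <<'E'
from h import *
f=wr('wr2')
px=np.array([[127,400],[135,340],[180,260],[275,205],[375,186],[470,205],[550,260],[605,340],[620,400]],float)
px=np.c_[230+px[:,0]/4,130+px[:,1]/3.7]
for z in(119,124):
    P=cast(f,px,z)[:,:2]
    s=np.linalg.lstsq(np.c_[2*P,np.ones(len(P))],(P**2).sum(1),rcond=None)[0]; print(z,s[:2],np.sqrt(s[2]+s[:2]@s[:2]))
print('padb',cast(f,[230+295/4,130+175/3.7],78)[0],'stop b inner-top',cast(f,[230+255/4,130+135/3.7],84)[0],'stop a',cast(f,[230+628/4,130+285/3.7],84)[0])
E
```

```text
119 [596.57067485 -18.64197703] 30.09469581479669
124 [594.57410856 -18.04926515] 29.16352014474081
padb [571.72616655 -22.88167051  78.        ] stop b inner-top [563.03756332 -25.74818533  84.        ] stop a [600.94074626  18.94112634  84.        ]
```

Call:
play_rows --dp '[[-0.01,0.04,0.1],[-0.01,0.04,0.3],[-0.01,0.04,0.55],[-0.01,0.04,0.75],[-0.01,0.04,0.88]]' --rot '[[0,0,0],[0,0,0],[0,0,0],[0,0,0],[0,0,0]]'

```text
clock: 14.93
eef_pos: [598.5, -16.6, 101.0]
tcp_rot: [-3.141, -0.002, 2.857]
contact_force: [-0.1, -0.1, -2.1]
opening: 0.459
grasp_force: 30.9
```

Call:
play_rows --dp '[[0,0,0.01],[0,0,0.03],[0,0,0.04],[0,0,0.05],[0,0,0.06]]' --rot '[[0,0,0],[0,0,0],[0,0,0],[0,0,0],[0,0,0]]'

```text
clock: 15.35
eef_pos: [599.8, -16.5, 100.8]
tcp_rot: [3.141, 0.001, 2.857]
contact_force: [0.4, -0.2, -1.2]
opening: 0.457
grasp_force: 30.9
```

Call:
play_rows --dp '[[0,0,0.01],[0,0,0.02],[0,0,0.03],[0,0,0.04],[0,0,0.04]]' --rot '[[0,0,0],[0,0,0],[0,0,0],[0,0,0],[0,0,0]]'

```text
clock: 15.77
eef_pos: [599.5, -16.5, 98.9]
tcp_rot: [3.142, -0.0, 2.857]
contact_force: [0.5, 0.7, -1.6]
opening: 0.458
grasp_force: 30.9
```

Call:
play_rows --dp '[[0,0,0.01],[0,0,0.02],[0,0,0.03],[0,0,0.04],[0,0,0.04]]' --rot '[[0,0,0],[0,0,0],[0,0,0],[0,0,0],[0,0,0]]'

```text
clock: 16.18
eef_pos: [599.5, -16.5, 97.2]
tcp_rot: [-3.142, -0.0, 2.857]
contact_force: [0.5, -0.1, -2.0]
opening: 0.462
grasp_force: 30.9
```

Call:
play_rows --dp '[[0,0,0.01],[0,0,0.02],[0,0,0.02],[0,0,0.02]]' --rot '[[0,0,0],[0,0,0],[0,0,0],[0,0,0]]'

```text
clock: 16.52
eef_pos: [599.6, -16.5, 96.9]
tcp_rot: [3.142, 0.0, 2.857]
contact_force: [-2.3, -0.4, 5.2]
opening: 0.461
grasp_force: 31.3
```

Call:
play_rows --dp '[[0,0,0.01],[0,0,0.01],[0,0,0.01]]' --rot '[[0,0,0],[0,0,0],[0,0,0]]' --grip_force 20

```text
clock: 16.77
eef_pos: [599.7, -16.5, 96.8]
tcp_rot: [3.142, 0.0, 2.857]
contact_force: [-2.9, 0.6, 7.5]
opening: 0.459
grasp_force: 31.8
```

Call:
play_rows --dp '[[0,0,0],[0,0,0],[0,0,0],[0,0,0],[0,0,0]]' --rot '[[0,0,0],[0,0,0],[0,0,0],[0,0,0],[0,0,0]]' --fingers 0.6

```text
clock: 17.18
eef_pos: [599.5, -16.5, 95.9]
tcp_rot: [-3.142, -0.0, 2.857]
contact_force: [-0.3, -0.3, 0.3]
opening: 0.6
grasp_force: 0.0
```

```bash
python3 - <<'E'
from h import *
s=telemetry.sense(); f=save('wrist','wr3'); print(s['eef_pos'],s['contact_force'])
a=f['color'][100:360,180:480]; cv2.imwrite('pics/w3c.png',cv2.resize(cv2.convertScaleAbs(cv2.cvtColor(a,cv2.COLOR_RGB2BGR),alpha=1.6,beta=10),None,fx=2.3,fy=2.3,interpolation=2))
E
```

```text
[599.48408087 -16.50530933  95.9207297 ] [-0.25119466 -0.28755513  0.25481706]
```

View pics/w3c.png

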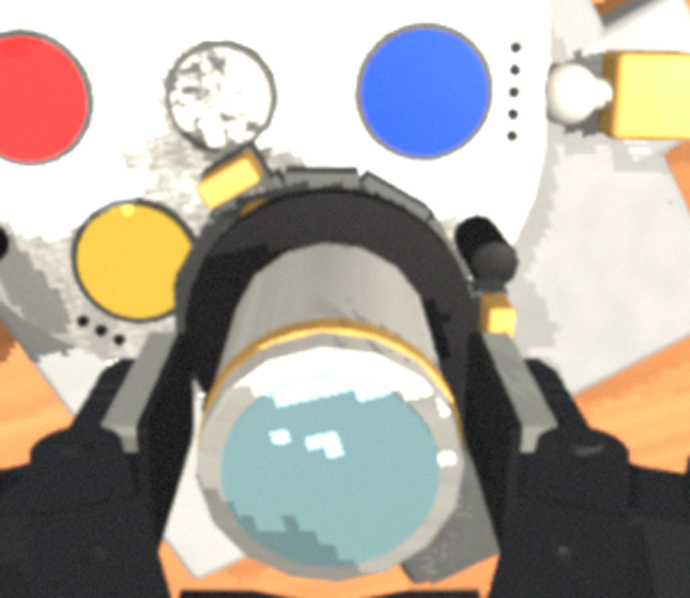

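The lens sits flat inside stop b (228,180) and stop a (497,315), and the fingers are clear of it. I'll open them fully and back straight up.

Call:
play_rows --dp '[[0,0,0],[0,0,0],[0,0,0],[0,0,0],[0,0,-0.2]]' --rot '[[0,0,0],[0,0,0],[0,0,0],[0,0,0],[0,0,0]]' --fingers 1

```text
clock: 17.65
eef_pos: [598.5, -16.4, 103.0]
tcp_rot: [-3.141, -0.002, 2.857]
contact_force: [-0.5, -0.1, -0.7]
opening: 0.997
grasp_force: 0.0
```

Call:
play_rows --dp '[[0,0,-0.4],[0,0,-1.0],[0,0,-1.7],[0,0,-2.5],[0,0,-3.0]]' --rot '[[0,0,0],[0,0,0],[0,0,0],[0,0,0],[0,0,0]]'

```text
clock: 18.07
eef_pos: [600.4, -16.5, 227.8]
tcp_rot: [3.141, 0.003, 2.857]
contact_force: [1.5, 0.6, -0.4]
opening: 0.999
grasp_force: 0.0
```

Call:
play_rows --dp '[[0.6,0,0],[1.2,0,0],[1.8,0,0],[2.0,0,0],[2.0,0,0]]' --rot '[[0,0,0],[0,0,0],[0,0,0],[0,0,0],[0,0,0]]'

```text
clock: 18.48
eef_pos: [521.4, 6.4, 224.7]
tcp_rot: [3.142, -0.0, 2.857]
contact_force: [1.2, 0.1, 0.5]
opening: 1.0
grasp_force: 0.0
```

```bash
python3 - <<'E'
from h import *
for o in wheel(): print(*o)
f=save('side','side5')
for z in(134,):
    hs=cv2.cvtColor(f['color'],cv2.COLOR_RGB2HSV); k=cv2.connectedComponentsWithStats(cv2.inRange(hs,(80,30,140),(105,150,255)))
    for i in range(1,k[0]):
        if 40<k[2][i,4]<150: print(k[2][i],k[3][i],cast(f,k[3][i],z)[0])
a=f['color'][150:290,230:410]; cv2.imwrite('pics/s5.png',cv2.resize(cv2.cvtColor(a,cv2.COLOR_RGB2BGR),None,fx=4,fy=4,interpolation=2))
E
```

```text
sblu 57 2.7 50.1
svio 76 1.6 51.4
[309 192  12   8  69] [314.13043478 195.50724638] [597.38165882 -17.26531192 134.        ]
```

View pics/s5.png

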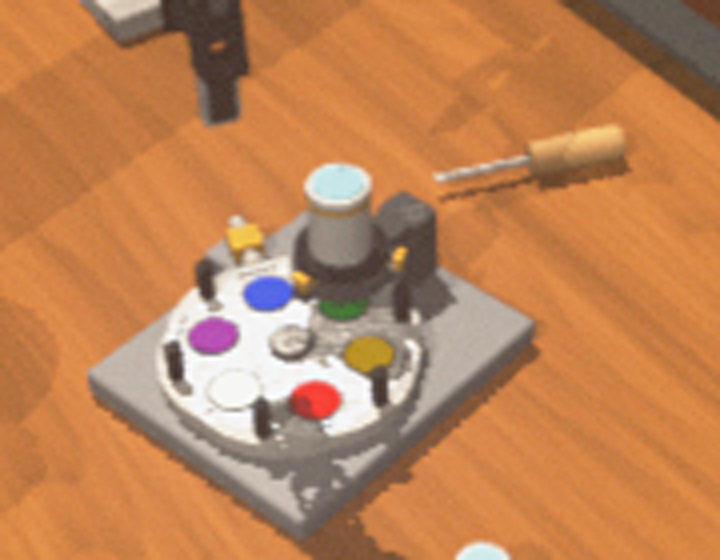

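The lens stands upright on the mount, with its top at (338,185) in the crop, and its glass casts to (597.4,-17.3). Green (345,303) is under the mount and the arm is clear, so I'm handing in.

```bash
python3 -c "
from h import *
print(r.sign_off())"
```

```text
the job is handed in; nothing more can be done
None
```

The job is handed in: the green filter is clicked in over the light port, and the lens stands upright and released on the mount. The hand-in returned no verdict, and bearing on all three pads was judged from images, not measured.

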